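Load a wheel hub onto the assembly spindle

TASK

Take the spool-shaped wheel hub off the sloping parts rack and mount it on the upright spindle of the assembly stand, slotted end down. The two dogs on the stand's drive plate stand at no known angle, so rest the hub on them and turn it until its slots drop over the dogs and it sits fully home. Do not drop the hub or force it down, and leave the other parts and tools where they are.

Things in the scene. Friction and masses are not known exactly. Their poses are not given: they have to be found in the camera images.
- hub: The loose two-flanged spool, aluminium, 76 mm high, under 0.5 kg. Origin: centre of its slotted underside; z along the bore to the boss. Upwards: four lugs (0 to 9 mm, radius 33) parted by four slots 11 wide, 9 deep along its x and y axes; flange 66 diameter (to 16 mm); barrel 42 (to 42 mm); flange 62 (to 48 mm); boss. Through bore 21. Starts on a rack stub, leaning 30 degrees.
- boss (a point): On the hub's axis, 70 mm from its underside, 6 mm below the top of its plain round boss (34 mm diameter, 28 mm long, from 48 to 76 mm): the place to grip. Axes as the hub.
- rack: Fixed grey rack, 140 x 360 mm; its face leans back 30 degrees and looks towards the rack's -x (roughly to the robot). Origin: on the bench below the face's centre, which is 66 mm above. Three stubs, 16 mm diameter, 22 mm long, stand square to the face in a row along y at -115, 0 and +115 mm, one with the hub, the others with sprocket and sleeve, in any order.
- stand: Fixed stand, left or right of the rack: square steel foot 130 mm wide, 20 mm thick; round pedestal 80 mm in diameter; drive plate 76 mm in diameter on top. A vertical spindle rises from the plate's centre: 18 mm diameter, 84 mm above the plate, the top 12 mm tapering to 7 mm diameter. Origin: underside centre, z up.
- seat (a point): On the spindle's axis at the drive plate's top face, 55 mm above the bench: where the hub's underside centre comes when home. Two dogs stand on the plate either side of the spindle (radius 13 to 27 mm, 7 wide, rounded crests, 7.5 high), at an unreported angle; the plate is very stiff to turn. A hub resting on them is 7.5 mm too high; within 90 degrees of turning the slots meet them.
- sprocket: Bystander on the rack: flat steel toothed ring, 90 mm diameter, 7 mm thick; origin underside centre.
- sleeve: Bystander on the rack: plain aluminium tube without flanges, 42 mm diameter, 55 mm long; origin underside centre.
- screwdriver: Bystander: screwdriver lying on the bench near the robot.
- spray_can: Bystander: aerosol can, 66 mm diameter, 190 mm high, towards the back; origin underside centre.
- grease_tin: Bystander: grey tin, 72 mm diameter, 70 mm high, towards the back; origin underside centre.
- parts_cup: Bystander: open steel cup, 80 mm diameter, 80 mm high, towards the back; origin underside centre.
- card_box: Bystander: cardboard box 90 x 130 x 50 mm at the left; origin underside centre.
Not all that is in view belongs to the job. Of the things that look like the stand, the middle-sized one is meant.

How it is judged (in metres and radians):
At the end, for the whole second after the job is handed in: The hub is upright (within 0.06 rad, slotted end down) on the spindle (within 4 mm of its axis), fully home on the drive plate with the dogs in its slots (underside within 3 mm above the plate), released and at rest (z of hub in the frame of seat between -0.004 and 0.003 m and horizontal distance between hub and seat below 0.004 m and angle between hub's own z axis and vertical below 0.06 rad and linear speed of hub below 0.02 m/s); the robot touches nothing.
It fails at once if The hub is dropped: it falls faster than 0.6 m/s with no finger on it (contact force between hub and the fingers below 0.1 N and linear speed of hub above 0.6 m/s).
It fails at once if The hub is forced against the stand with more than 100 N (contact force between hub and stand above 100 N).
It fails at once if The sprocket or the sleeve is moved by more than 30 mm (distance of any of sprocket, sleeve from where it was at the start of the episode above 0.03 m).
It fails at once if The screwdriver, spray can, grease tin, parts cup or cardboard box is moved by more than 50 mm (distance of any of screwdriver, spray_can, grease_tin, parts_cup, card_box from where it was at the start of the episode above 0.05 m).
It also fails if it takes over 64 s, if anything falls off the work surface, if the arm or the gripper's body presses on something with over 40 N, if the wrist force passes 120 N, or if a joint passes its speed limit or range.

ROBOT

A 6-joint arm with a two-finger parallel gripper is mounted at the origin on the work surface. World frame = base frame: x ahead of the robot, y to its left, z up, the work surface at z = 0. Lengths are in mm, angles in rad, forces in N, time in s.
With the tool pointing down it reaches from about 300 to 875 mm from the base axis. Payload 6.4 kg.
Tool frame: the origin (TCP) lies at the very end of the fingers, on their centre line; the grasp point (between the pads) lies 19 mm behind it; z points along the fingers, y is the line along which they close (so a half turn about z gives the same grasp; the last joint's range is limited). The gripper opens to 88 mm and grips with 3 to 60 N. Pads are 18 mm wide; open, the fingers measure 123 mm over their backs; the gripper's body (75 mm by 187 mm) begins 45 mm behind the grasp point.
Start: joints at [1, 0.181, 1.607, -0, 1.354, -0.206], TCP at [205.128, 537.181, 238.714] pointing down, gripper open.
Joint ranges: [-2.99, 2.99], [-0.89, 2.07], [0.3, 2.58], [-1.14, 4.28], [0, 2.63], [-3.12, 3.12]. Speed limits (rad/s): [2.57, 2.57, 3.01, 3.14, 3.14, 3.14].

INTERFACE

Orientations are given as a 3x3 rotation matrix whose columns are the frame's x, y, z axes.
In Python, from rig import telemetry, imaging, ticket gives the robot as it stands.
- The arm moves only by the tool servo_tool, never from a script. Its argument "deltas" is one flat list of numbers, 7 for each row, row after row: the turn, a rotation vector about the world's x, y, z in rad, then the shift along the world's x, y, z in cm, then the finger opening in cm, from 0 to 8.81. A call has 1 to 12 rows; each row is the pose to reach, as a shift and turn from the pose commanded when the call began; what a row does not reach only later rows make up. A row lasts 1/10 s, in which the tool goes at most 50 mm and 8.59 degrees, less where a joint would pass 70% of its speed; a pose out of reach is approached as far as the arm can. A call with a gripper value outside its range is refused whole. The fingers move at their own pace and stop on an object; "force" is the grip in N (left out, the last holds). Time passes only in rows, so rows that repeat a pose let the fingers close. It gives the time, the measured TCP pose, the force, the opening and the grip force at its end, in the units of the state.
- telemetry.read_state(): the state, without advancing time (a new reading comes with each control period).
- imaging.grab_frame(name): name is "side" or "top"; returns a dict with "image" (384x512x3 uint8, red, green, blue), "fx", "fy", "cx", "cy" (pixels), "rvec" (rotation vector, rad) and "tvec" (3), from world to camera coordinates, as OpenCV has them. Camera axes: x right, y down, z forward; pixel columns grow to the right and rows downward; lengths in mm; the calibration is good to about 2 mm. A picture is of the moment at which its call begins. There is no depth.
- ticket.hand_in(): hands the job in; it is judged then, once.
The state is a dict: "clock": time; "joints": joint angles; "qd": joint speeds; "joint_efforts": joint torques, N m; "eef_pos": TCP position; "tcp_rot": TCP orientation; "ft_force": force on the tool from outside, world axes, zero at the start; "torque": the same for the moment, N m; "grip_width": finger opening in mm; "grasp_force": force on a finger pad.
Only numpy, scipy, OpenCV 4.12 (cv2) and the standard library are available. Lean on these libraries where they do the work, as an engineer would, in place of code of your own. Each camera call takes 0.05 s, during which the arm holds its last target. There are 200 camera calls.

## Working session

There is one attempt and no reset: what is moved stays moved. The work goes in short steps, Python scripts to look and compute and a tool call to move; the robot and the scene stay as the last step left them, time stands still between calls to the robot, and variables do not carry over. Pictures are saved under pics/ and viewed, at most 10 in all, crops included, and the job is handed in when it is done.

Besides the shell and the picture viewer there is one more tool, called after "Call:" as name(argument=value, ...) on one line, values as JSON. servo_tool: Moves the arm, as the interface text tells. Its arguments: {"type":"object","properties":{"deltas":{"type":"array","items":{"type":"number"}},"force":{"type":"number"}},"required":["deltas"]}

```bash
mkdir -p pics; ls
python3 - <<'E'
from rig import telemetry, imaging
import cv2,pickle
s=telemetry.read_state();print(s)
for n in("side","top"):
    f=imaging.grab_frame(n);pickle.dump(f,open(f"{n}0.pkl","wb"))
    print({k:v for k,v in f.items() if k!="image"})
    cv2.imwrite(f"pics/{n}0.png",cv2.resize(f["image"][:,:,::-1],(800,600),interpolation=cv2.INTER_CUBIC))
E
```

```text
pics
{'clock': 0.0, 'joints': array([ 9.99688833e-01,  1.81523040e-01,  1.60800352e+00,  3.45826265e-05,
        1.35382572e+00, -2.06299163e-01]), 'qd': array([ 0.00218229,  0.00045671,  0.00187893,  0.00168427, -0.00077264,
        0.00123327]), 'joint_efforts': array([-5.29927383e-04, -4.33860505e+01, -3.41845214e+01,  7.01876753e-02,
        3.87430459e-02, -1.58856069e-04]), 'eef_pos': array([204.81673849, 536.70491453, 237.82244739]), 'tcp_rot': array([[-9.34189301e-01,  3.56776388e-01, -9.79600021e-04],
       [ 3.56777516e-01,  9.34188239e-01, -1.46211787e-03],
       [ 3.93481688e-04, -1.71539413e-03, -9.99998451e-01]]), 'ft_force': array([ 0.86640478,  0.21131101, -0.54706457]), 'torque': array([-0.05028233, -0.04760105, -0.01913413]), 'grasp_force': 0.0, 'grip_width': 88.22032362026154}
{'fx': 353.71173084009405, 'fy': 353.71173084009405, 'cx': 260.25687692319866, 'cy': 191.38558196890517, 'rvec': array([ 2.33115644, -0.58365268,  0.22296227]), 'tvec': array([-410.2363601 ,  283.04667865, 1012.37251386])}
{'fx': 456.43096480100075, 'fy': 456.43096480100075, 'cx': 256.6971807323226, 'cy': 192.42316899527955, 'rvec': array([ 2.1276236 , -2.18112097,  0.17550784]), 'tvec': array([  78.29905068,  494.26237631, 1297.75572323])}
```

View pics/side0.png

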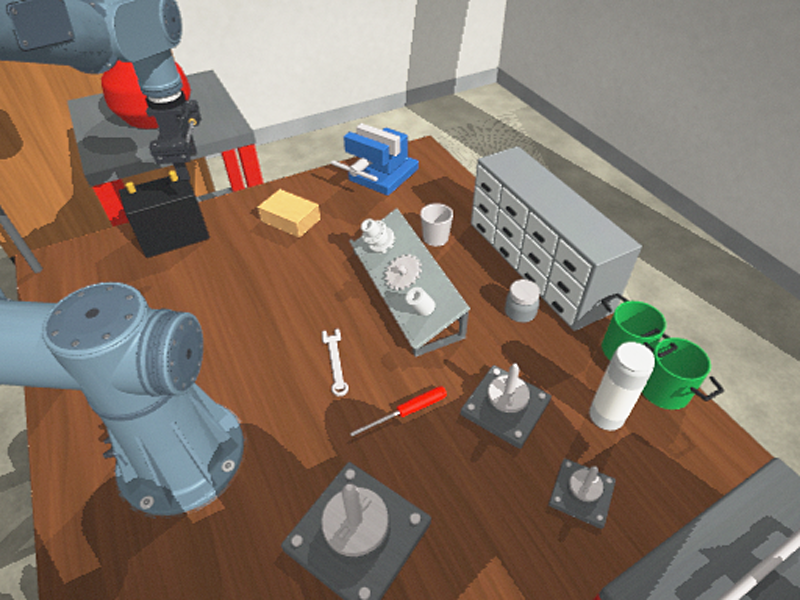

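View pics/top0.png

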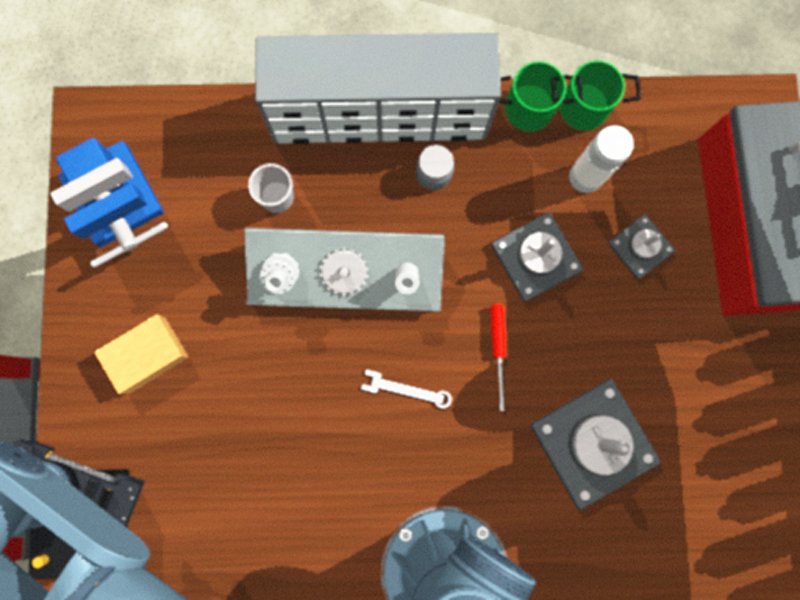

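Side view (800x600 scale): hub at (375,237), sprocket (402,270) and sleeve (420,300) on the rack. There are three stand-like things in the top view: (540,252), (647,243) and (603,445). The one at (540,252) is the middle-sized one. I'll confirm its size and identity in an enlarged crop.

```bash
cat > h.py <<'E'
import numpy as np,cv2,pickle
def cam(f):
    K=np.array([[f["fx"],0,f["cx"]],[0,f["fy"],f["cy"]],[0,0,1.]]);return K,cv2.Rodrigues(f["rvec"])[0],f["tvec"]
def proj(f,P):
    K,R,t=cam(f);return cv2.projectPoints(np.asarray(P,float).reshape(-1,1,3),f["rvec"],t,K,None)[0][:,0]
def onz(f,uv,z):
    K,R,t=cam(f);d=R.T@np.linalg.inv(K)@np.array([uv[0],uv[1],1.]);c=-R.T@t
    return c+d*(z-c[2])/d[2]
def tri(fs,uvs):
    Ps=[cam(f)[0]@np.c_[cam(f)[1],cam(f)[2]] for f in fs]
    X=cv2.triangulatePoints(Ps[0],Ps[1],*[np.array(u,float).reshape(2,1) for u in uvs])[:,0];return X[:3]/X[3]
def crop(f,x,y,w,h,W,H):
    return cv2.resize(f["image"][y:y+h,x:x+w,::-1],(W,H),interpolation=cv2.INTER_CUBIC)
E
python3 - <<'E'
from h import *
s=pickle.load(open("side0.pkl","rb"));t=pickle.load(open("top0.pkl","rb"))
k=.64
for n,uv in dict(med=(538,258),small=(642,247),large=(596,446)).items(): print(n,onz(t,np.array(uv)*k,20))
C=[[(493,246),(548,215),(582,267),(528,300)],[(610,243),(644,215),(674,249),(640,278)],[(533,427),(611,380),(659,462),(584,508)]]
for c in C:
    P=[onz(t,np.array(u)*k,20) for u in c];print([round(np.linalg.norm(P[i]-P[i-1])) for i in range(4)],np.mean(P,0))
a=crop(t,150,140,80,60,400,300);b=crop(t,310,130,80,60,400,300);c=crop(s,210,125,80,60,400,300);d=crop(s,285,225,80,60,400,300)
cv2.imwrite("pics/c1.png",np.vstack([np.hstack([a,b]),np.hstack([c,d])]))
E
```

```text
med [ 574.5386667  -198.36690247   20.        ]
small [ 591.53143426 -400.0604343    20.        ]
large [ 219.01016829 -286.63156102   20.        ]
[123, 124, 119, 123] [ 576.88385661 -198.05039386   20.        ]
[87, 88, 87, 89] [ 593.20604449 -400.20271668   20.        ]
[171, 172, 171, 164] [ 222.92569329 -288.32247803   20.        ]
```

View pics/c1.png

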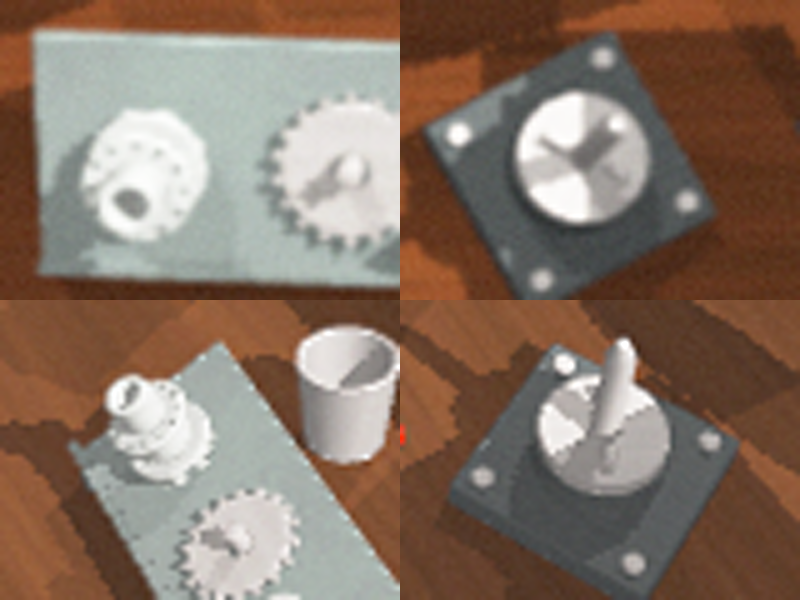

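The stand at top (540,252) has a foot of about 123–130 mm, a flush disc and a spindle, so it's the one meant. The others measure about 88 and 170 mm. The hub is at the rack's left end, with its boss mouth at top px (176,180.6) and side px (235.2,144.2). Next I'll fit the rack and stand poses.

Run:
```python
from h import *
from scipy.optimize import least_squares
s=pickle.load(open("side0.pkl","rb"));t=pickle.load(open("top0.pkl","rb"));k=.64
def rack(p,L):
    c,n=np.cos(p[2]),np.sin(p[2]);R=np.array([[c,-n,0],[n,c,0],[0,0,1]])
    A=np.array([[np.cos(np.pi/6),0,-.5],[0,1,0],[.5,0,np.cos(np.pi/6)]])
    return (R@(A@np.asarray(L,float).T+np.array([[0],[0],[66]]))).T+[p[0],p[1],0]
Lc=[[70,180,0],[70,-180,0],[-70,-180,0],[-70,180,0]]
ut=np.array([(246,229),(443,235),(441,310),(247,304)])*k
us=np.array([(397,210),(469,308),(416,350),(350,239)])*k
r=least_squares(lambda p:np.r_[(proj(t,rack(p,Lc))-ut).ravel(),(proj(s,rack(p,Lc))-us).ravel()],[560,150,0],x_scale=[100,100,.1])
print("rack",r.x,"res",r.fun.round(1))
p=r.x;hub=rack(p,[[0,115,0],[0,115,48],[0,115,76],[-2.5,115,76]]);print("hub pred",hub.round(1))
print("pix of mouth pred",proj(t,hub[2:]),proj(s,hub[2:]))
print("tri mouth",tri([t,s],[(176,180.6),(235.2,144.2)]))
print("plate",tri([t,s],[(346.4,161.4),(325.8,252)]),onz(t,(346.4,161.4),55),onz(s,(325.8,252),55))
print("tip",tri([t,s],[(353.4,154.6),(329.8,233.4)]),onz(t,(353.4,154.6),139),onz(s,(329.8,233.4),139))
```

```text
rack [ 5.50090314e+02  1.68494423e+02 -5.50690117e-02] res [-0.9  0.9  1.2  1.2 -0.2 -0.8  0.8 -0.8 -0.3 -1.7  0.  -0.9 -0.7 -1.2
  1.3  2.6]
hub pred [[556.4 283.3  66. ]
 [532.5 284.6 107.6]
 [518.5 285.4 131.8]
 [516.3 285.5 130.6]]
pix of mouth pred [[176.09329766 180.98145007]
 [176.12281001 181.84650086]] [[235.66154007 143.28069005]
 [235.11456187 143.7226777 ]]
tri mouth [519.19655832 286.75459057 126.9854735 ]
plate [ 579.17059642 -198.76829216   47.50419392] [ 578.3523716  -197.41938469   55.        ] [ 574.07146978 -202.08276031   55.        ]
tip [ 578.20735578 -198.4044859   139.72695527] [ 579.14435102 -198.91572338  139.        ] [ 577.19024408 -197.76154458  139.        ]
```

```bash
cat >> h.py <<'E'
from scipy.spatial.transform import Rotation as Ro
def go(pos,R,st=None):
    if st is None:
        from rig import telemetry;st=telemetry.read_state()
    rv=Ro.from_matrix(R@st["tcp_rot"].T).as_rotvec()
    print("rot",rv.round(3),"shift cm",((np.array(pos)-st["eef_pos"])/10).round(2));return rv
def RR(z,y):
    z=np.array(z)/np.linalg.norm(z);y=np.array(y,float);y-=z*(y@z);y/=np.linalg.norm(y);return np.c_[np.cross(y,z),y,z]
E
python3 - <<'E'
from h import *
t=pickle.load(open("top0.pkl","rb"));k=.64
a=np.array([-.499,.0276,.866])
go([492,287,173],RR(-a,[.055,.998,0]))
s=pickle.load(open("side0.pkl","rb"))
print("can top",onz(t,(613*k,142*k),190),"side",onz(s,(634*k,355*k),190))
E
```

```text
rot [-0.108 -0.515  0.303] shift cm [ 28.71 -24.98  -6.49]
can top [ 739.6330146  -301.15764931  190.        ] side [ 735.33534018 -302.36146369  190.        ]
```

Call:
servo_tool(deltas=[-0.01, -0.05, 0.03, 3, -2.6, 0, 8.8, -0.02, -0.1, 0.06, 6, -5.2, 0, 8.8, -0.03, -0.15, 0.09, 9, -7.8, 0, 8.8, -0.045, -0.21, 0.125, 12, -10.4, 0, 8.8, -0.055, -0.26, 0.15, 15, -13, 0, 8.8, -0.065, -0.31, 0.18, 18, -15.6, 0, 8.8, -0.075, -0.36, 0.21, 21, -18.2, 0, 8.8, -0.085, -0.41, 0.24, 24, -20.8, 0, 8.8, -0.1, -0.47, 0.275, 26.5, -23, 0, 8.8, -0.108, -0.515, 0.303, 28.7, -25, -2, 8.8, -0.108, -0.515, 0.303, 28.7, -25, -4, 8.8, -0.108, -0.515, 0.303, 28.7, -25, -4, 8.8])

```text
clock: 1.3
eef_pos: [490.3, 285.3, 195.0]
tcp_rot: [[-0.867, 0.056, 0.494], [0.048, 0.998, -0.029], [-0.495, -0.002, -0.869]]
ft_force: [-0.8, 0.0, -0.6]
grip_width: 88.2
grasp_force: 0.0
```

Run:
```python
from h import *
from rig import imaging,telemetry
st=telemetry.read_state();print(st["clock"],st["eef_pos"],st["ft_force"])
a=np.array([-.499,.0276,.866]);R=RR(-a,[.055,.998,0])
go([492,287,173],R,st)
M=np.array([517,286,130])
im=[]
for n in("top","side"):
    f=imaging.grab_frame(n)
    tcp=st["eef_pos"];z=st["tcp_rot"][:,2];y=st["tcp_rot"][:,1]
    pt=proj(f,[M]+[tcp,tcp+44*y,tcp-44*y]);c=pt.mean(0);x0,y0=int(c[0]-40),int(c[1]-60)
    w=crop(f,x0,y0,80,120,400,600)
    for q in pt: cv2.circle(w,tuple(int(v) for v in (q-[x0,y0])*5),3,(0,0,255),-1)
    im.append(w)
cv2.imwrite("pics/c2.png",np.hstack(im))
```

```text
1.3 [490.29603839 285.25824381 194.9683265 ] [-0.76575066  0.04634794 -0.61267589]
rot [ 0.001 -0.005  0.001] shift cm [ 0.17  0.17 -2.2 ]
```

View pics/c2.png

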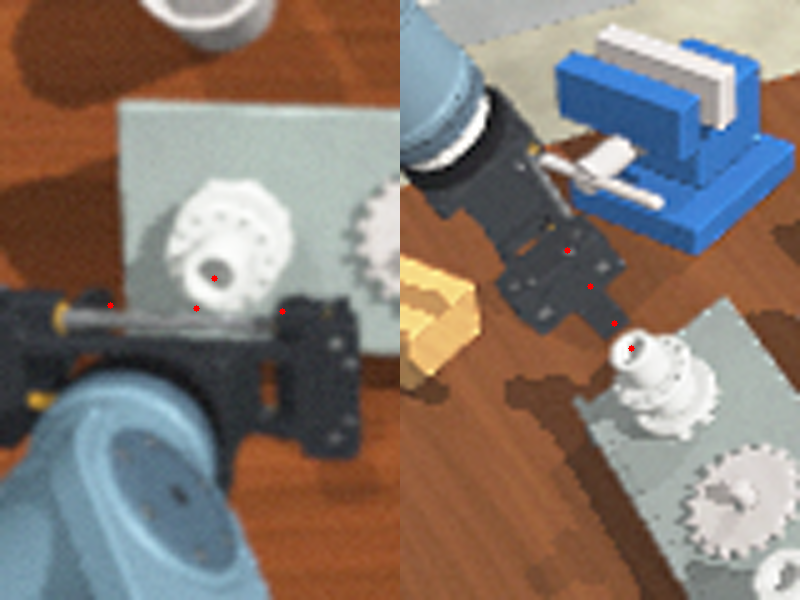

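Both views show the hub mouth where predicted (top crop (215,272), side crop (630,350)), and the gripper is lined up with its axis. Going in.

Run:
```python
from h import *
a=np.array([-.499,.0276,.866]);R=RR(-a,[.055,.998,0]);M=np.array([518,286,130.5])
go(M+a*40,R); go(M-a*25,R)
```

```text
rot [-0.001 -0.    -0.001] shift cm [ 0.62 -0.   -3.34]
rot [-0.001 -0.    -0.001] shift cm [ 3.86 -0.18 -8.97]
```

Call:
servo_tool(deltas=[0, 0, 0, 0.3, 0, -1.7, 8.8, 0, 0, 0, 0.6, 0, -3.3, 8.8, 0, 0, 0, 1.2, 0, -4.3, 8.8, 0, 0, 0, 1.8, -0.1, -5.4, 8.8, 0, 0, 0, 2.4, -0.1, -6.4, 8.8, 0, 0, 0, 2.9, -0.1, -7.3, 8.8, 0, 0, 0, 3.4, -0.2, -8.2, 8.8, 0, 0, 0, 3.86, -0.2, -9.0, 8.8, 0, 0, 0, 3.86, -0.2, -9.0, 8.8, 0, 0, 0, 3.86, -0.2, -9.0, 8.8])

```text
clock: 2.4
eef_pos: [530.8, 285.0, 108.5]
tcp_rot: [[-0.865, 0.054, 0.499], [0.048, 0.999, -0.026], [-0.5, 0.001, -0.866]]
ft_force: [0.2, 0.5, 0.0]
grip_width: 87.9
grasp_force: 0.0
```

Call:
servo_tool(deltas=[0, 0, 0, 0, 0, 0, 5, 0, 0, 0, 0, 0, 0, 4, 0, 0, 0, 0, 0, 0, 3.3, 0, 0, 0, 0, 0, 0, 2.8, 0, 0, 0, 0, 0, 0, 2.8, 0, 0, 0, 0, 0, 0, 2.8, 0, 0, 0, 0, 0, 0, 2.8, 0, 0, 0, 0, 0, 0, 2.8], force=35)

```text
clock: 3.2
eef_pos: [530.9, 285.7, 109.0]
tcp_rot: [[-0.864, 0.054, 0.5], [0.048, 0.999, -0.025], [-0.501, 0.002, -0.865]]
ft_force: [-0.1, 2.7, 0.4]
grip_width: 32.2
grasp_force: 35.0
```

Call:
servo_tool(deltas=[0, 0, 0, -0.25, 0, 0.43, 2.8, 0, 0, 0, -0.5, 0, 0.87, 2.8, 0, 0, 0, -0.75, 0, 1.3, 2.8, 0, 0, 0, -1.0, 0.05, 1.73, 2.8, 0, 0, 0, -1.5, 0.1, 2.6, 2.8, 0, 0, 0, -2, 0.1, 3.46, 2.8, 0, 0, 0, -2.5, 0.1, 4.33, 2.8, 0, 0, 0, -3, 0.1, 6.2, 2.8, 0, 0, 0, -3, 0.1, 9, 2.8, 0, 0, 0, -3, 0.1, 12, 2.8, 0, 0, 0, -3, 0.1, 12, 2.8])

```text
clock: 4.3
eef_pos: [502.8, 287.5, 234.6]
tcp_rot: [[-0.86, 0.053, 0.507], [0.049, 0.999, -0.022], [-0.508, 0.006, -0.862]]
ft_force: [0.7, -0.0, -2.9]
grip_width: 32.3
grasp_force: 35.0
```

```bash
cat > look.py <<'E'
import sys
from h import *
from rig import imaging,telemetry
st=telemetry.read_state();print(st["clock"],st["eef_pos"].round(1),st["ft_force"].round(1),st["torque"].round(2),st["grip_width"],st["joints"].round(2))
R=st["tcp_rot"];im=[]
off=np.array(eval(sys.argv[2])) if len(sys.argv)>2 else np.zeros(3)
o=st["eef_pos"]+51*R[:,2]   # expected hub underside
pts=[o,st["eef_pos"]-25*R[:,2]]
for n in("top","side"):
    f=imaging.grab_frame(n);pickle.dump(f,open(n+"1.pkl","wb"))
    pt=proj(f,pts);c=pt[0]+[0,0];x0,y0=max(0,int(c[0]-40)),max(0,int(c[1]-60))
    w=crop(f,x0,y0,80,120,400,600);print(n,x0,y0)
    for q in pt: cv2.circle(w,tuple(int(v) for v in (q-[x0,y0])*5),2,(0,0,255),-1)
    im.append(w)
cv2.imwrite(f"pics/{sys.argv[1]}.png",np.hstack(im))
E
python3 look.py c3
```

```text
4.3 [502.8 287.5 234.6] [ 0.7 -0.  -2.9] [ 0.07  0.45 -0.03] 32.33444692263866 [ 0.44 -0.05  1.95 -0.34  0.79 -0.89]
top 132 113
side 197 68
```

View pics/c3.png

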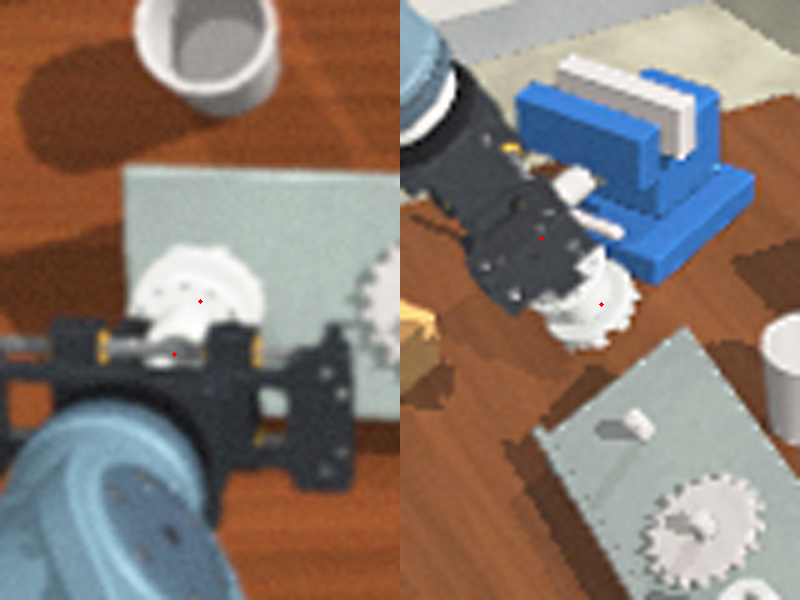

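The hub is held straight and clear of its stub (side crop: bare stub at (640,425)). Carrying it to the stand while turning it upright.

Run:
```python
from h import *
go([578,-198.3,235],RR([0,0,-1],[0,1,0]))
```

```text
rot [0.012 0.525 0.054] shift cm [  7.76 -48.45   0.61]
```

Call:
servo_tool(deltas=[0, 0.03, 0, 0.2, -1, 0.5, 2.8, 0, 0.08, 0, 0.5, -3, 1, 2.8, 0.002, 0.13, 0.01, 1, -5.5, 1.5, 2.8, 0.003, 0.18, 0.015, 1.4, -8.5, 2, 2.8, 0.005, 0.23, 0.02, 1.9, -11.5, 2, 2.8, 0.006, 0.28, 0.025, 2.4, -14.5, 2, 2.8, 0.008, 0.33, 0.03, 2.9, -17.5, 2, 2.8, 0.009, 0.38, 0.04, 3.4, -20.5, 2, 2.8, 0.01, 0.43, 0.045, 3.9, -23.5, 2, 2.8, 0.011, 0.48, 0.05, 4.4, -26.5, 2, 2.8, 0.012, 0.51, 0.054, 4.9, -29.5, 2, 2.8, 0.012, 0.525, 0.054, 5.3, -32, 2, 2.8])

```text
clock: 5.6
eef_pos: [553.0, -35.6, 245.8]
tcp_rot: [[-1.0, 0.001, -0.006], [0.001, 1.0, -0.0], [0.006, -0.0, -1.0]]
ft_force: [0.6, 0.3, -3.3]
grip_width: 32.6
grasp_force: 35.0
```

Call:
servo_tool(deltas=[0, 0, 0, 0.3, -3, 0, 2.8, 0, 0, 0, 0.7, -6, 0, 2.8, 0, 0, 0, 1.2, -9, 0, 2.8, 0, 0, 0, 1.6, -11.5, 0, 2.8, 0, 0, 0, 2, -13.5, 0, 2.8, 0, 0, 0, 2.3, -15, 0, 2.8, 0, 0, 0, 2.4, -16, 0, 2.8, 0, 0, 0, 2.4, -16.4, 0, 2.8, 0, 0, 0, 2.4, -16.4, 0, 2.8, 0, 0, 0, 2.4, -16.4, 0, 2.8])

```text
clock: 6.6
eef_pos: [577.7, -197.0, 248.7]
tcp_rot: [[-1.0, -0.001, -0.001], [-0.001, 1.0, -0.0], [0.001, -0.0, -1.0]]
ft_force: [-0.3, 0.1, -4.4]
grip_width: 32.3
grasp_force: 35.0
```

```bash
python3 look.py c4; python3 -c "
from h import *
go([578,-198.3,215],RR([0,0,-1],[0,1,0]))"
```

```text
6.6 [ 577.7 -197.   248.7] [-0.3  0.1 -4.4] [0.08 0.02 0.04] 32.2957338897233 [-0.52  0.25  1.5  -0.    1.39 -2.09]
top 317 90
side 292 159
rot [ 0.    -0.001 -0.002] shift cm [ 0.02 -0.14 -3.39]
```

View pics/c4.png

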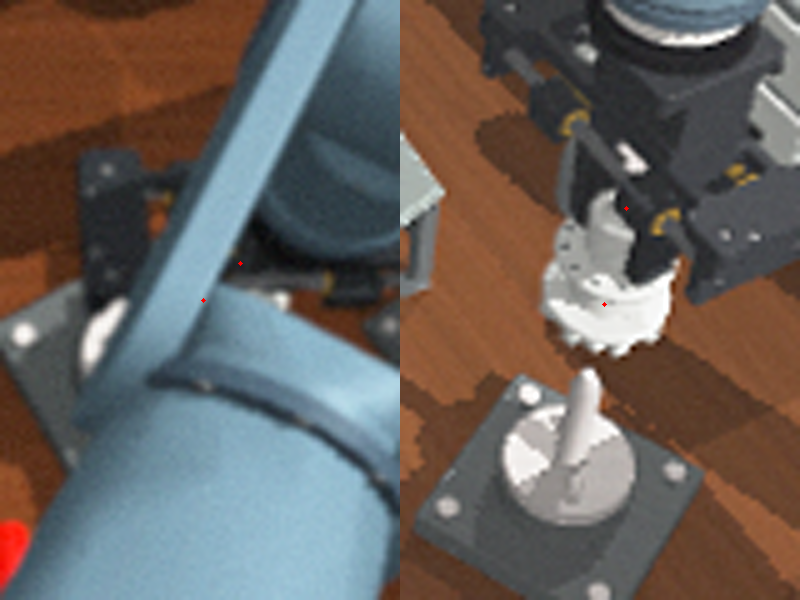

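The hub is upright above the spindle tip (side crop: hub bottom (610,350), tip (590,375)). I'll measure any offset of the hub in the grip from its outline in the side image.

Run:
```python
from h import *
from scipy.optimize import least_squares
f=pickle.load(open("side1.pkl","rb"));tcp=np.array([577.7,-197,248.7])
x0,y0=292,159
hsv=cv2.cvtColor(f["image"],cv2.COLOR_RGB2HSV)
m=((hsv[...,1]<60)&(hsv[...,2]>130)).astype(np.uint8)
# rows of lower flange in crop y 280..350
box=np.zeros_like(m);box[y0+40:y0+73,x0+25:x0+58]=1
m&=box
n,l,stt,_=cv2.connectedComponentsWithStats(m);i=1+stt[1:,4].argmax();m=(l==i)
for r in range(y0+46,y0+73,2):
    c=np.flatnonzero(m[r]);print(r,(c.min(),c.max()) if len(c) else None)
th=np.linspace(0,2*np.pi,180)
def sil(d,z0=0,z1=16,r=33):
    o=tcp-[0,0,51]+d
    P=np.vstack([np.c_[o[0]+r*np.cos(th),o[1]+r*np.sin(th),np.full(180,o[2]+z)] for z in(z0,z1)]);q=proj(f,P)
    return q.min(0),q.max(0)
for d in([0,0,0],[5,0,0],[-5,0,0],[0,5,0],[0,0,-5]): print(d,*sil(np.array(d)))
print("tip,seat proj",proj(f,[[578,-198.3,139],[578,-198.3,55]]))
```

```text
205 (np.int64(324), np.int64(338))
207 (np.int64(323), np.int64(337))
209 (np.int64(323), np.int64(336))
211 (np.int64(322), np.int64(336))
213 (np.int64(321), np.int64(346))
215 (np.int64(321), np.int64(345))
217 (np.int64(321), np.int64(345))
219 (np.int64(320), np.int64(345))
221 (np.int64(320), np.int64(345))
223 (np.int64(324), np.int64(344))
225 (np.int64(325), np.int64(343))
227 (np.int64(326), np.int64(342))
229 (np.int64(331), np.int64(337))
231 None
[0, 0, 0] [320.26252714 206.38433484] [346.64286541 229.95653822]
[5, 0, 0] [321.82875652 205.71022056] [348.19557436 229.21679593]
[-5, 0, 0] [318.69098094 207.06071842] [345.08477741 230.69886207]
[0, 5, 0] [319.18405784 205.13152033] [345.45572534 228.58000162]
[0, 0, -5] [320.03826919 207.60068896] [346.30911879 231.12281802]
tip,seat proj [[330.15631568 233.42705541]
 [326.154965   250.49606342]]
```

Call:
servo_tool(deltas=[0, 0, 0, 0, -0.13, -1.5, 2.8, 0, 0, 0, 0, -0.13, -3, 2.8, 0, 0, 0, 0, -0.13, -4.5, 2.8, 0, 0, 0, 0, -0.13, -5.5, 2.8, 0, 0, 0, 0, -0.13, -6, 2.8, 0, 0, 0, 0, -0.13, -6.5, 2.8, 0, 0, 0, 0, -0.13, -6.5, 2.8])

```text
clock: 7.4
eef_pos: [577.6, -199.1, 183.1]
tcp_rot: [[-1.0, -0.001, -0.002], [-0.001, 1.0, -0.0], [0.002, -0.0, -1.0]]
ft_force: [-0.7, -0.5, -2.7]
grip_width: 32.3
grasp_force: 35.0
```

Call:
servo_tool(deltas=[0, 0, 0, 0, 0, -0.3, 2.8, 0, 0, 0, 0, 0, -0.6, 2.8, 0, 0, 0, 0, 0, -0.9, 2.8, 0, 0, 0, 0, 0, -1.2, 2.8, 0, 0, 0, 0, 0, -1.2, 2.8])

```text
clock: 7.9
eef_pos: [577.7, -198.9, 171.3]
tcp_rot: [[-1.0, -0.001, -0.001], [-0.001, 1.0, -0.0], [0.001, -0.0, -1.0]]
ft_force: [1.2, 1.1, -3.0]
grip_width: 32.2
grasp_force: 35.0
```

Call:
servo_tool(deltas=[0, 0, 0, 0, 0, -0.5, 2.8, 0, 0, 0, 0, 0, -1.0, 2.8, 0, 0, 0, 0, 0, -1.5, 2.8, 0, 0, 0, 0, 0, -2.0, 2.8, 0, 0, 0, 0, 0, -2.0, 2.8])

```text
clock: 8.4
eef_pos: [577.8, -198.5, 150.6]
tcp_rot: [[-1.0, -0.001, -0.001], [-0.001, 1.0, 0.001], [0.001, 0.001, -1.0]]
ft_force: [4.2, 2.8, -7.0]
grip_width: 32.2
grasp_force: 35.0
```

Call:
servo_tool(deltas=[0, 0, 0, 0, 0, -0.5, 2.8, 0, 0, 0, 0, 0, -1.0, 2.8, 0, 0, 0, 0, 0, -1.5, 2.8, 0, 0, 0, 0, 0, -2.0, 2.8, 0, 0, 0, 0, 0, -2.5, 2.8, 0, 0, 0, 0, 0, -2.5, 2.8, 0, 0, 0, 0, 0, -2.5, 2.8])

```text
clock: 9.1
eef_pos: [578.1, -198.3, 125.9]
tcp_rot: [[-1.0, -0.001, -0.0], [-0.001, 1.0, 0.001], [0.0, 0.001, -1.0]]
ft_force: [5.5, 4.8, -5.7]
grip_width: 32.4
grasp_force: 35.0
```

Call:
servo_tool(deltas=[0, 0, 0, 0.08, 0.08, 0, 2.8, 0, 0, 0, 0.08, 0.08, -0.3, 2.8, 0, 0, 0, 0.08, 0.08, -0.6, 2.8, 0, 0, 0, 0.08, 0.08, -0.8, 2.8, 0, 0, 0, 0.08, 0.08, -0.9, 2.8, 0, 0, 0, 0.08, 0.08, -0.9, 2.8, 0, 0, 0, 0.08, 0.08, -0.9, 2.8])

```text
clock: 9.8
eef_pos: [578.4, -198.3, 117.4]
tcp_rot: [[-1.0, -0.001, -0.001], [-0.001, 1.0, -0.0], [0.001, -0.0, -1.0]]
ft_force: [2.8, 1.1, -4.1]
grip_width: 32.0
grasp_force: 35.0
```

Call:
servo_tool(deltas=[0, 0, 0, 0, 0, -0.1, 2.8, 0, 0, 0, 0, 0, -0.2, 2.8, 0, 0, 0, 0, 0, -0.3, 2.8, 0, 0, 0, 0, 0, -0.3, 2.8])

```text
clock: 10.2
eef_pos: [578.5, -198.3, 114.6]
tcp_rot: [[-1.0, -0.001, -0.001], [-0.001, 1.0, -0.001], [0.001, -0.001, -1.0]]
ft_force: [1.6, 3.4, -3.3]
grip_width: 32.2
grasp_force: 35.0
```

Call:
servo_tool(deltas=[0, 0, 0, 0, 0, -0.05, 2.8, 0, 0, 0, 0, 0, -0.1, 2.8, 0, 0, 0, 0, 0, -0.15, 2.8, 0, 0, 0, 0, 0, -0.15, 2.8])

```text
clock: 10.6
eef_pos: [578.5, -198.4, 113.2]
tcp_rot: [[-1.0, -0.001, -0.001], [-0.001, 1.0, -0.001], [0.001, -0.001, -1.0]]
ft_force: [1.5, 2.5, -2.0]
grip_width: 32.1
grasp_force: 35.0
```

Call:
servo_tool(deltas=[0, 0, 0, 0, 0, -0.05, 2.8, 0, 0, 0, 0, 0, -0.1, 2.8, 0, 0, 0, 0, 0, -0.1, 2.8])

```text
clock: 10.9
eef_pos: [578.7, -198.4, 112.7]
tcp_rot: [[-1.0, -0.001, -0.001], [-0.001, 1.0, -0.001], [0.001, -0.001, -1.0]]
ft_force: [-0.1, 3.0, 2.4]
grip_width: 32.4
grasp_force: 35.0
```

Contact with the dogs is felt (vertical force up about 5 N). Pressing lightly and starting to turn.

Call:
servo_tool(deltas=[0, 0, 0, 0, 0, -0.08, 2.8, 0, 0, -0.04, 0, 0, -0.08, 2.8, 0, 0, -0.08, 0, 0, -0.08, 2.8, 0, 0, -0.12, 0, 0, -0.08, 2.8, 0, 0, -0.16, 0, 0, -0.08, 2.8, 0, 0, -0.2, 0, 0, -0.08, 2.8, 0, 0, -0.24, 0, 0, -0.08, 2.8, 0, 0, -0.28, 0, 0, -0.08, 2.8, 0, 0, -0.32, 0, 0, -0.08, 2.8])

```text
clock: 11.8
eef_pos: [578.9, -198.6, 111.9]
tcp_rot: [[-0.949, 0.315, -0.0], [0.315, 0.949, -0.001], [-0.0, -0.001, -1.0]]
ft_force: [-0.2, 1.6, -0.1]
grip_width: 32.5
grasp_force: 35.0
```

```bash
python3 -c "
from rig import telemetry as t
s=t.read_state();print(s['eef_pos'],s['ft_force'],s['torque'],s['joints'].round(2))"
```

```text
[ 578.85432401 -198.58157282  111.89641187] [-0.17501099  1.58883066 -0.10896583] [ 0.37100657 -0.07770717 -0.08749175] [-0.52  0.4   1.61 -0.    1.14 -1.77]
```

Call:
servo_tool(deltas=[0, 0, -0.04, 0, 0, -0.05, 2.8, 0, 0, -0.08, 0, 0, -0.05, 2.8, 0, 0, -0.12, 0, 0, -0.08, 2.8, 0, 0, -0.16, 0, 0, -0.08, 2.8, 0, 0, -0.2, 0, 0, -0.1, 2.8, 0, 0, -0.2, 0, 0, -0.1, 2.8])

```text
clock: 12.4
eef_pos: [578.1, -198.4, 109.7]
tcp_rot: [[-0.868, 0.497, -0.002], [0.497, 0.868, 0.0], [0.002, -0.001, -1.0]]
ft_force: [1.1, 1.2, -4.8]
grip_width: 32.1
grasp_force: 35.0
```

Height is now 109.7 with no upward force, so the slots seem to have met the dogs. Lowering gently.

Call:
servo_tool(deltas=[0, 0, 0, 0, 0, -0.07, 2.8, 0, 0, 0, 0, 0, -0.14, 2.8, 0, 0, 0, 0, 0, -0.21, 2.8, 0, 0, 0, 0, 0, -0.21, 2.8])

```text
clock: 12.8
eef_pos: [578.4, -198.5, 108.1]
tcp_rot: [[-0.868, 0.496, -0.001], [0.496, 0.868, -0.0], [0.001, -0.001, -1.0]]
ft_force: [0.1, -0.1, -3.8]
grip_width: 32.4
grasp_force: 35.0
```

Call:
servo_tool(deltas=[0, 0, 0, 0, 0, -0.07, 2.8, 0, 0, 0, 0, 0, -0.14, 2.8, 0, 0, 0, 0, 0, -0.2, 2.8, 0, 0, 0, 0, 0, -0.2, 2.8])

```text
clock: 13.2
eef_pos: [578.4, -198.4, 106.2]
tcp_rot: [[-0.868, 0.496, -0.001], [0.496, 0.868, -0.0], [0.001, -0.001, -1.0]]
ft_force: [0.1, -0.8, -3.7]
grip_width: 32.0
grasp_force: 35.0
```

Call:
servo_tool(deltas=[0, 0, 0, 0, 0, -0.05, 2.8, 0, 0, 0, 0, 0, -0.1, 2.8, 0, 0, 0, 0, 0, -0.1, 2.8])

```text
clock: 13.5
eef_pos: [578.6, -198.4, 105.6]
tcp_rot: [[-0.868, 0.496, -0.001], [0.496, 0.868, -0.0], [0.001, -0.001, -1.0]]
ft_force: [-1.2, 0.3, -1.8]
grip_width: 32.3
grasp_force: 35.0
```

Call:
servo_tool(deltas=[0, 0, 0, 0, 0, -0.05, 2.8, 0, 0, 0, 0, 0, -0.1, 2.8, 0, 0, 0, 0, 0, -0.1, 2.8])

```text
clock: 13.8
eef_pos: [578.8, -198.4, 105.5]
tcp_rot: [[-0.868, 0.496, -0.001], [0.496, 0.868, -0.0], [0.0, -0.001, -1.0]]
ft_force: [-3.7, 3.1, 6.3]
grip_width: 32.3
grasp_force: 35.0
```

Firm contact 7.3 mm below the dog-crest level, so the hub is home. Releasing and retreating straight up. The open fingers clear the flange.

Call:
servo_tool(deltas=[0, 0, 0, 0, 0, 0.1, 3.6, 0, 0, 0, 0, 0, 0.1, 5, 0, 0, 0, 0, 0, 0.1, 7, 0, 0, 0, 0, 0, 0.1, 8.8, 0, 0, 0, 0, 0, 0.1, 8.8, 0, 0, 0, 0, 0, 0.1, 8.8])

```text
clock: 14.4
eef_pos: [578.5, -198.3, 105.2]
tcp_rot: [[-0.868, 0.496, -0.001], [0.496, 0.868, 0.0], [0.001, -0.001, -1.0]]
ft_force: [0.2, -0.3, -0.4]
grip_width: 73.9
grasp_force: 0.0
```

Call:
servo_tool(deltas=[0, 0, 0, 0, 0, 1, 8.8, 0, 0, 0, 0, 0, 3, 8.8, 0, 0, 0, 0, 0, 6, 8.8, 0, 0, 0, 0, 0, 9, 8.8, 0, 0, 0, 0, 0, 12, 8.8, 0, 0, 0, -3, 1, 14, 8.8, 0, 0, 0, -7, 4, 15, 8.8, 0, 0, 0, -11, 7, 15, 8.8, 0, 0, 0, -15, 10, 15, 8.8, 0, 0, 0, -18, 13, 15, 8.8, 0, 0, 0, -20, 15, 15, 8.8, 0, 0, 0, -20, 15, 15, 8.8])

```text
clock: 15.6
eef_pos: [376.8, -46.4, 256.0]
tcp_rot: [[-0.869, 0.494, 0.0], [0.494, 0.869, -0.0], [-0.0, -0.0, -1.0]]
ft_force: [0.4, -0.1, 0.9]
grip_width: 87.9
grasp_force: 0.0
```

Run:
```python
from h import *
from rig import imaging,telemetry
st=telemetry.read_state();print(st["clock"],st["eef_pos"],st["ft_force"])
im=[];th=np.linspace(0,2*np.pi,60)
for n in("top","side"):
    f=imaging.grab_frame(n);S=np.array([578.4,-198.4,55])
    c=proj(f,[S+[0,0,40]])[0];x0,y0=int(c[0]-32),int(c[1]-48);w=crop(f,x0,y0,64,96,400,600)
    for r,z in((33,16),(31,48),(17,76)):
        q=((proj(f,np.c_[S[0]+r*np.cos(th),S[1]+r*np.sin(th),np.full(60,S[2]+z)])-[x0,y0]+.5)*6.25).astype(np.int32)
        cv2.polylines(w,[q],True,(0,0,255),1)
    im.append(w)
cv2.imwrite("pics/c5.png",np.hstack(im))
```

```text
15.6 [376.83669448 -46.38733989 256.02369917] [ 0.41890192 -0.10610782  0.90232812]
```

View pics/c5.png

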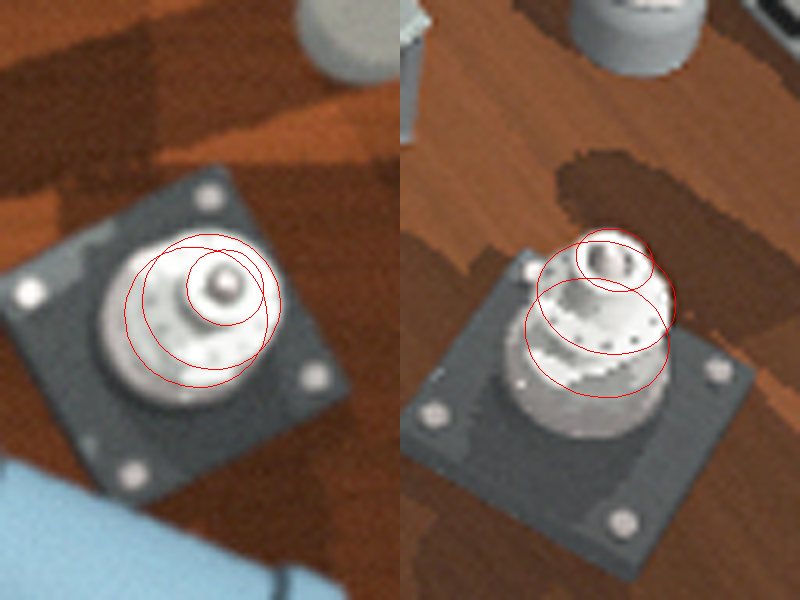

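The hub's outlines match the home pose in both views: boss at top crop (225,287) and side crop (612,260), with the spindle tip just above the boss. It is released and the arm is clear.

```bash
python3 -c "
from rig import ticket;print(ticket.hand_in())"
```

```text
the job is handed in; nothing more can be done
None
```

The hub is on the middle-sized stand's spindle, slotted end down. It dropped about 7.3 mm over the dogs to fully home, was released, and the job was handed in at about 16 s; the hand-in did not report a verdict.

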